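# Lock a spot lamp up into the test holder

### The job

Fit the lamp that waits in the cradle of the lamp test stand: use its black knob to slide the cradle in under the lampholder, raise the lamp into the holder, twist it counter-clockwise (seen from above) until its lugs lock, then lower the cradle all the way so that the lamp is left hanging in the holder. Keep the robot off the lamp, do not tip it over, and leave everything else on the counter where it is.

Things in the scene. Friction and masses are not known exactly. Their poses are not given: they have to be found in the camera images.
- rig: Fixed slide unit of the test stand: grey base plate 175 x 370 x 12 mm with two rails along its y. Origin on the counter straight below the cradle's turning axis at its starting place; z up, x away from the robot at yaw 0; the carriage slides along +y. Plate from -60 to 115 mm in x and -150 to 220 mm in y. Position and yaw vary
- stand: Fixed column (34 x 34 mm, at x 85, y 100 mm of this frame) with a bracket, top 195 mm high, that carries a white lampholder, 80 mm across, facing down. Origin on the counter straight below the holder's axis; axes parallel to the rig's. It is clamped to the base 50 to 110 mm along the rig's +y from the rig's origin (x the same): the distance varies
- holder (a point): On the holder's axis at the ledge top, 145 mm above the counter; axes as the stand's. Ledge ring 5 mm thick, bore 37 mm, gaps for the lugs at +x and -x; cap 22 mm above. From each gap's middle counter-clockwise: ridge 3 mm high at 39 degrees, stop post at 90. Locked: lugs lie on the ledge between ridge and post, 55 to 70 degrees from the gaps
- carriage (a joint): Travel of the carriage along the rig's +y (m): 0 at the start, up to 0.13. The cradle is under the holder when it equals the holder's distance from the rig's origin; no stop there. 3 mm off is good enough for the lamp to enter. Friction 10 N holds it where it is left
- lift (a joint): Height of the cradle above its lowest position (m): 0 down, 0.028 at the upper stop. Friction 5.5 N holds it where it is left; lifting takes about 10 N with the lamp, pushing down about 3 N. The lugs clear the ridges with the lift at 0.021 or more (full height is fine, they do not reach the cap)
- cradle (a joint): Turn of the cradle and tiller about its vertical axis (rad), with slight friction: 0 (start, and a stop) = tiller along the rig's -x and lugs in line with the gaps (good to about 0.15 rad); grows counter-clockwise seen from above, to 1.45. With the lugs above the ledge the lamp meets the stop posts at about 1.25 rad; pressed hard against them it binds, so ease back 0.05 rad before lowering
- knob (a point): Centre of the black upright knob, diameter 24, 36 mm high, at the end of the cradle's tiller, a steel strip. It is 150 mm from the cradle's turning axis, along the cradle's -x, and 118 mm above the counter with the lift down. It does not turn on its stem (12 mm). Pinched from above, it leads the carriage, the lift and the cradle's turn alike. Axes: the cradle's
- lamp_mid (a point): Centre, half-way up, of the lamp, 75 mm high, about 0.15 kg, face down in the cradle: square white face 60 x 60 x 14 mm, round body, 26 mm neck, and at the top two lugs (58 mm over both, 9 wide, 6 thick) along its x axis, at first the cradle's x. Loose, 1.2 mm play a side, in the cradle's square tray (floor 60 mm above the counter, lift down; walls 10 mm)
- spare_mid (a point): A spare lamp of the same kind standing face down on the counter beyond the stand; its centre, half-way up. Not to be moved
- carton_mid (a point): Bystander: blue lamp carton 70 x 70 x 100 mm, its centre
- carton_flat_mid (a point): Bystander: brown flat carton 120 x 90 x 45 mm, its centre
- remote: Bystander: black remote control 170 x 46 x 18 mm lying flat, centre of its underside
- tape: Bystander: roll of green tape, 90 mm across, 22 mm high, centre of its underside
- driver: Bystander: screwdriver lying on the counter
- mouse: Bystander: round black computer mouse, 60 mm across, 30 mm high, centre of its underside
- lamp: The same lamp; origin at the centre of its underside (its face)

How it is judged:
By the outcome, as a careful person would: the job done as asked, in the order asked, and still so for the second after the job is handed in, with the robot touching nothing.
It also fails if it takes over 46 s, if anything falls off the work surface, if the arm or the gripper's body presses on something with over 40 N, if the wrist force passes 120 N, or if a joint passes its speed limit or range.

### The arm

A 7-joint arm with a two-finger parallel gripper is mounted at the origin on the work surface. World frame = base frame: x ahead of the robot, y to its left, z up, the work surface at z = 0. Lengths are in m, angles in rad, forces in N, time in s.
With the tool pointing down it reaches from about 0.425 to 0.875 m from the base axis. Payload 4.7 kg.
Tool frame: the origin (TCP) lies between the finger pads; the fingertips stand 14 mm ahead of it and the grasp point (between the pads) lies 5 mm behind it; z points along the fingers, y is the line along which they close (so a half turn about z gives the same grasp; the last joint's range is limited). The gripper opens to 87 mm and grips with 3 to 60 N. Pads are 19 mm wide; open, the fingers measure 117 mm over their backs; the gripper's body (75 mm by 190 mm) begins 51 mm behind the grasp point.
Start: joints at [1.267, 0.321, -0.07, 1.45, 0.023, 1.371, -0.057], TCP at [0.203, -0.617, 0.237] pointing down, gripper open.
Joint ranges: [-2.86, 2.86], [-0.3, 2.09], [-1.38, 1.24], [0.06, 2.45], [-1.56, 4.7], [0.09, 2.05], [-2.69, 2.69]. Speed limits (rad/s): [2.57, 2.57, 3.14, 3.14, 3.14, 3.14, 3.14].

### API

Orientations are given as a rotation vector (axis times angle).
In Python, from bench import ctrl gives the robot as it stands.
- The arm moves only by the tool step_arm, never from a script. Its argument "commands" is a list of rows, each an object with "travel": the shift along the tool's x, y, z in m, a list of three; "turn": the turn, a rotation vector about the tool's x, y, z in degrees, a list of three. A call has 1 to 5 rows; each row is the pose to reach, as a shift and turn from the pose commanded when the call began, along the tool's axes at that moment; what a row does not reach only later rows make up. A row lasts 1/10 s, in which the tool goes at most 50 mm and 8.59 degrees, less where a joint would pass 70% of its speed; a pose out of reach is approached as far as the arm can. A call with a gripper value outside its range is refused whole. "gripper" is the opening, from 0 (shut) to 1 (fully open), set as the call begins (left out, the last holds). The fingers move at their own pace and stop on an object; "force" is the grip in N (left out, the last holds). Time passes only in rows, so rows that repeat a pose let the fingers close. It gives the time, the measured TCP pose, the force, the opening and the grip force at its end, in the units of the state.
- ctrl.get_state(): the state, without advancing time (a new reading comes with each control period).
- ctrl.get_image(name): name is "scene" or "top" or "wrist"; returns the picture (400x640x3 uint8, red, green, blue); there is no depth.
- ctrl.camera_model(name): a dict with "fx", "fy", "cx", "cy" (pixels), "R" (3x3) and "t" (3): a world point X has camera coordinates R X + t; the wrist camera has in their place "T_tool_cam" (4x4, takes a point from camera to tool coordinates, whose origin is the TCP and whose axes are the flange's). Camera axes: x right, y down, z forward; pixel columns grow to the right and rows downward; lengths in m; the calibration is good to about 2 mm. A picture is of the moment at which its call begins: read the wrist's pose just before it. camera_model takes no time and is no camera call.
- ctrl.close_job(): hands the job in; it is judged then, once.
The state is a dict: "time": time; "joint_positions": joint angles; "qd": joint speeds; "joint_torque": joint torques, N m; "position": TCP position; "tool_rot": TCP orientation; "ft_force": force on the tool from outside, world axes, zero at the start; "torque": the same for the moment, N m; "grip_width": opening from 0.0 (shut) to 1.0 (fully open); "grip_force": force on a finger pad.
Only numpy, scipy, OpenCV 4.12 (cv2) and the standard library are available. Lean on these libraries where they do the work, as an engineer would, in place of code of your own. Each camera call takes 0.05 s, during which the arm holds its last target. There are 200 camera calls.

## Working session

There is one attempt and no reset: what is moved stays moved. The work goes in short steps, Python scripts to look and compute and a tool call to move; the robot and the scene stay as the last step left them, time stands still between calls to the robot, and variables do not carry over. Pictures are saved under pics/ and viewed, at most 10 in all, crops included, and the job is handed in when it is done.

Besides the shell and the picture viewer there is one more tool, called after ">>>" as name(argument=value, ...), one argument or row to a line, values as JSON. step_arm: Moves the arm, as the interface text tells. Its arguments: {"type":"object","properties":{"commands":{"type":"array"},"gripper":{"type":"number"},"force":{"type":"number"}},"required":["commands"]}

```bash
mkdir -p pics
python3 - <<'E'
from bench import ctrl
import cv2,numpy as np
s=ctrl.get_state();print(s)
for n in("scene","top"):
    cv2.imwrite(f"pics/{n}0.png",cv2.resize(ctrl.get_image(n)[:,:,::-1],(800,500)))
    print(n,ctrl.camera_model(n))
print(ctrl.camera_model("wrist"))
E
```

```text
{'time': 0.0, 'joint_positions': array([ 1.26708974,  0.32184162, -0.07007349,  1.45168694,  0.02259562,
        1.37080276, -0.05694551]), 'qd': array([-0.00022967, -0.00063148, -0.00059324,  0.00127877,  0.00035963,
       -0.00071979,  0.00012187]), 'joint_torque': array([-4.50955504e-04, -4.91294968e+01, -4.04618857e-01, -3.12530065e+01,
       -6.41140994e-02,  4.37477406e-02,  2.22870767e-04]), 'position': array([ 0.20289525, -0.61695811,  0.23544332]), 'tool_rot': array([-3.10013429e+00, -4.96768465e-01,  6.36970851e-04]), 'ft_force': array([-0.27940103, -0.84961714,  0.93156158]), 'torque': array([-0.02017551,  0.02571216, -0.02334621]), 'grip_force': 0.0, 'grip_width': 0.9988670531570524}
scene {'fx': 435.00765396755605, 'fy': 435.00765396755605, 'cx': 316.1162389935249, 'cy': 191.48989225986054, 'R': array([[ 0.72232794,  0.69144089,  0.01232207],
       [ 0.50324616, -0.51333835, -0.69514534],
       [-0.47432652,  0.50832394, -0.71876361]]), 't': array([-0.38371694, -0.20730404,  1.73194938])}
top {'fx': 451.5793603736047, 'fy': 451.5793603736047, 'cx': 317.93201345478917, 'cy': 203.31829007552906, 'R': array([[ 0.00265209, -0.99998604,  0.00457088],
       [-0.99322663, -0.00316508, -0.11615006],
       [ 0.11616291, -0.00423188, -0.99322116]]), 't': array([-0.03876836,  0.56887798,  1.53637879])}
{'fx': 297.1796338967438, 'fy': 297.1796338967438, 'cx': 320.89984212282565, 'cy': 200.06415061164842, 'T_tool_cam': array([[-2.06147355e-04, -9.70773238e-01, -2.39998497e-01,
         6.43438297e-02],
       [ 9.99999960e-01, -1.53799607e-04, -2.36846499e-04,
         4.90843288e-04],
       [ 1.93012568e-04, -2.39998537e-01,  9.70773231e-01,
        -1.48261315e-01],
       [ 0.00000000e+00,  0.00000000e+00,  0.00000000e+00,
         1.00000000e+00]])}
```

View pics/top0.png

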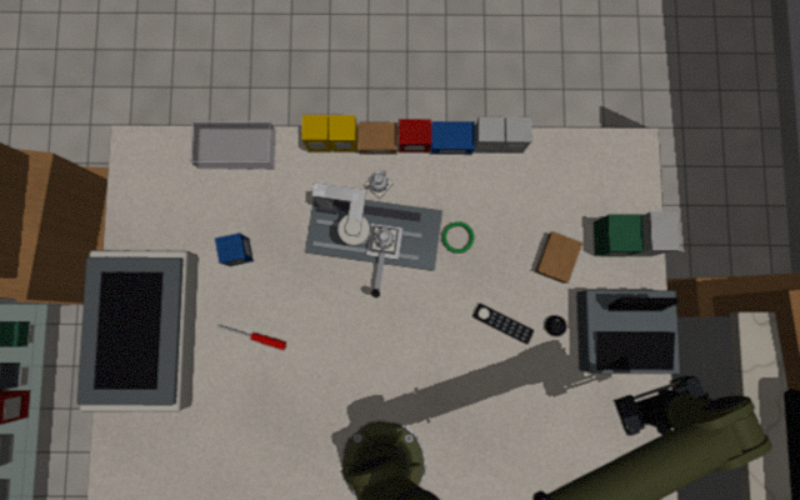

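View pics/scene0.png

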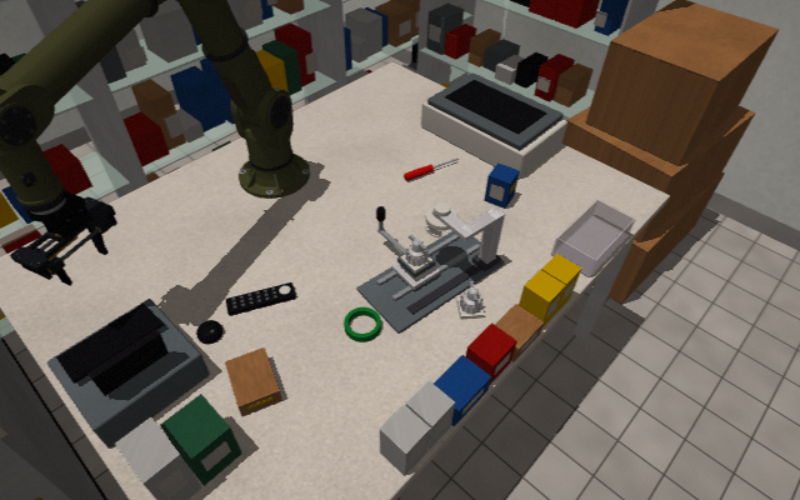

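The top view shows the rig plate with corners near (313,199), (441,210), (436,270) and (306,260). The knob is at (376,292), the holder at (353,229) and the lamp at (385,238). The scene view confirms the tiller points at the robot and the spare stands behind the rig. Next I work out coarse positions.

```bash
cat > h.py <<'E'
import numpy as np,cv2
from scipy.spatial.transform import Rotation as Ro
from bench import ctrl
def ray(name,uv,z,st=None):
    m=ctrl.camera_model(name);u,v=uv
    d=np.array([(u-m["cx"])/m["fx"],(v-m["cy"])/m["fy"],1])
    if name=="wrist":
        R,c=cam(m,st)
    else: R=m["R"].T;c=-R@m["t"]
    d=R@d;return c+d*(z-c[2])/d[2]
def cam(m,st):
    Rt=Ro.from_rotvec(st["tool_rot"]).as_matrix();T=m["T_tool_cam"]
    return Rt@T[:3,:3],st["position"]+Rt@T[:3,3]
def proj(name,X,st=None):
    m=ctrl.camera_model(name)
    if name=="wrist":
        R,c=cam(m,st);p=R.T@(X-c)
    else:p=m["R"]@X+m["t"]
    return np.array([m["fx"]*p[0]/p[2]+m["cx"],m["fy"]*p[1]/p[2]+m["cy"]])
E
python3 - <<'E'
from h import *
for n,p,z in[("c1",(313,199),.012),("c2",(441,210),.012),("c3",(436,270),.012),("c4",(306,260),.012),("knob",(376,292),.136),("holder",(353,229),.19),("lamp",(385,237),.135)]:
    print(n,ray("top",np.array(p)*.8,z).round(4))
print(ray("scene",np.array((381,211))*.8,.136))
s=ctrl.get_state();print(Ro.from_rotvec(s["tool_rot"]).as_matrix().round(3))
im=ctrl.get_image("top")[140:245,235:365,::-1]
cv2.imwrite("pics/c.png",cv2.resize(im,None,fx=5.5,fy=5.5,interpolation=cv2.INTER_CUBIC))
E
```

```text
c1 [0.7289 0.2037 0.012 ]
c2 [ 0.6984 -0.1609  0.012 ]
c3 [ 0.527  -0.1457  0.012 ]
c4 [0.5541 0.2199 0.012 ]
knob [0.4586 0.0183 0.136 ]
holder [0.6139 0.0754 0.19  ]
lamp [ 0.602  -0.0042  0.135 ]
[0.46560146 0.01271167 0.136     ]
[[ 0.95   0.313 -0.001]
 [ 0.313 -0.95   0.002]
 [-0.    -0.002 -1.   ]]
```

View pics/c.png

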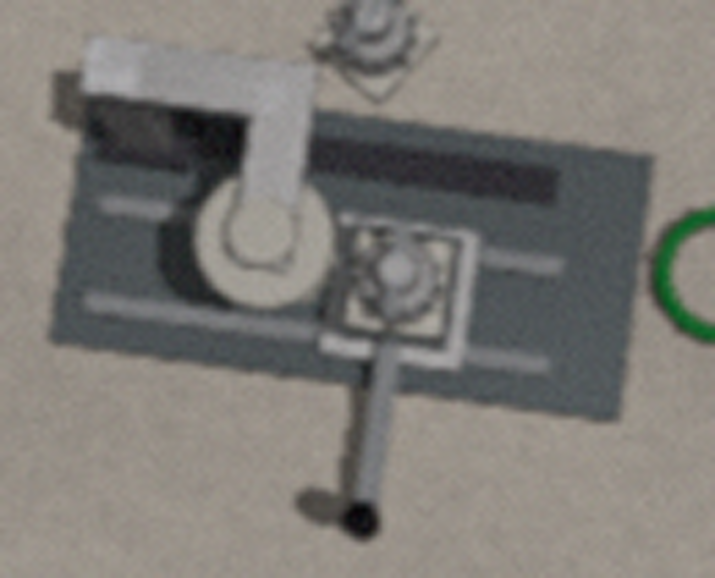

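The crop puts the plate's right corners at (652,155) and (620,420), its lower left corner at (50,342), the knob at (361,520) and the holder disc at (265,243). The yaw is therefore nearer -7.5°.

```bash
cat >> h.py <<'E'
def go(P,yaw,st=None):
    "shift (tool axes) and turn deg from the measured pose to point P, tool down with x at yaw"
    st=st or ctrl.get_state();R=Ro.from_rotvec(st["tool_rot"])
    T=Ro.from_euler("z",yaw)*Ro.from_euler("x",np.pi)
    return R.inv().apply(np.array(P)-st["position"]).round(4),(R.inv()*T).as_rotvec(degrees=True).round(2)
E
python3 - <<'E'
from h import *
from scipy.optimize import least_squares
f=lambda p:np.array(p)/5.5+np.array([235,140])-.4
obs=[((.115,-.15,.012),f((652,155))),((-.06,-.15,.012),f((620,420))),((-.06,.22,.012),f((50,342))),((-.15,0,.136),f((361,520)))]
def W(p,X):
    c,s=np.cos(p[2]),np.sin(p[2]);return np.array([p[0]+c*X[0]-s*X[1],p[1]+s*X[0]+c*X[1],X[2]])
r=least_squares(lambda p:np.concatenate([proj("top",W(p,X))-o for X,o in obs]),[.6,0,-.1])
p=r.x;print(p,np.degrees(p[2]),r.fun.round(2))
kn=ray("top",f((361,520)),.136);print("knob",kn,W(p,(-.15,0,.118)))
for z in(.17,.195):
    h=ray("top",f((265,243)),z);d=h[:2]-p[:2];c,s=np.cos(p[2]),np.sin(p[2]);print("holder rig",c*d[0]+s*d[1],-s*d[0]+c*d[1])
print(go((.45,-.3,.25),p[2]),go((kn[0],kn[1],.22),p[2]))
E
```

```text
[ 6.05846811e-01  1.00164138e-04 -1.32712091e-01] -7.603842712793682 [ 0.47 -0.23  0.02  0.16 -0.52  0.17  0.03 -0.1 ]
knob [0.45683546 0.02005287 0.136     ] [0.45716581 0.01994859 0.118     ]
holder rig -0.000621814406738825 0.0761134143428147
holder rig -0.004358863634617694 0.07373307867579557
(array([ 0.3338, -0.224 , -0.014 ]), array([-9.000e-02,  2.000e-02,  2.582e+01])) (array([ 0.4403, -0.5258,  0.0165]), array([-9.000e-02,  2.000e-02,  2.582e+01]))
```

The fit agrees with the known sizes to about 0.5 px and gives a holder distance of about 75 mm. I start moving.

>>> step_arm(
  commands=[
    {"travel": [0.05, -0.03, -0.01], "turn": [0, 0, 8]},
    {"travel": [0.1, -0.066, -0.014], "turn": [0, 0, 16]},
    {"travel": [0.15, -0.1, -0.014], "turn": [0, 0, 24]},
    {"travel": [0.19, -0.125, -0.014], "turn": [0, 0, 25.8]},
    {"travel": [0.23, -0.15, -0.014], "turn": [0, 0, 25.8]},
  ],
)

```text
time: 0.65
position: [0.3593, -0.421, 0.2505]
tool_rot: [3.134, -0.21, -0.0]
ft_force: [0.3, -0.5, 0.3]
grip_width: 1.001
grip_force: 0.0
```

Run:
```python
from h import *
print(go((.46,-.15,.25),-.1327),go((.457,.02,.22),-.1327),ctrl.get_state()["position"])
```

```text
(array([ 0.0637, -0.282 ,  0.0004]), array([ 0.02,  0.  , -0.05])) (array([ 0.0381, -0.4501,  0.0303]), array([ 0.02,  0.  , -0.05])) [ 0.35931363 -0.42103595  0.25046957]
```

>>> step_arm(
  commands=[
    {"travel": [0.015, -0.048, 0], "turn": [0, 0, 0]},
    {"travel": [0.03, -0.095, 0], "turn": [0, 0, 0]},
    {"travel": [0.042, -0.143, 0], "turn": [0, 0, 0]},
    {"travel": [0.05, -0.192, 0], "turn": [0, 0, 0]},
    {"travel": [0.05, -0.24, 0], "turn": [0, 0, 0]},
  ],
)

```text
time: 1.15
position: [0.4405, -0.1891, 0.2502]
tool_rot: [-3.135, 0.206, -0.0]
ft_force: [1.2, -0.2, 0.5]
grip_width: 0.999
grip_force: 0.0
```

>>> step_arm(
  commands=[
    {"travel": [0, -0.048, 0.01], "turn": [0, 0, 0]},
    {"travel": [-0.004, -0.09, 0.01], "turn": [0, 0, 0]},
    {"travel": [-0.008, -0.13, 0.01], "turn": [0, 0, 0]},
    {"travel": [-0.008, -0.165, 0.01], "turn": [0, 0, 0]},
    {"travel": [-0.008, -0.19, 0.01], "turn": [0, 0, 0]},
  ],
)

```text
time: 1.65
position: [0.4566, 0.0007, 0.2405]
tool_rot: [3.135, -0.204, 0.0]
ft_force: [0.8, -0.2, 0.6]
grip_width: 1.003
grip_force: 0.0
```

Run:
```python
from h import *
st=ctrl.get_state()
im=ctrl.get_image("wrist")
cv2.imwrite("pics/w1.png",cv2.resize(im[:,:,::-1],(800,500)))
print(st["position"],st["tool_rot"],go((.457,.02,.12),-.1327,st),proj("wrist",np.array([.457,.02,.136]),st)*1.25)
```

```text
[0.45663175 0.00067913 0.24046458] [ 3.13482945e+00 -2.03538910e-01  3.32436832e-04] (array([-0.0022, -0.0192,  0.1205]), array([ 0.01, -0.01,  0.17])) [372.76337282 255.99485018]
```

View pics/w1.png

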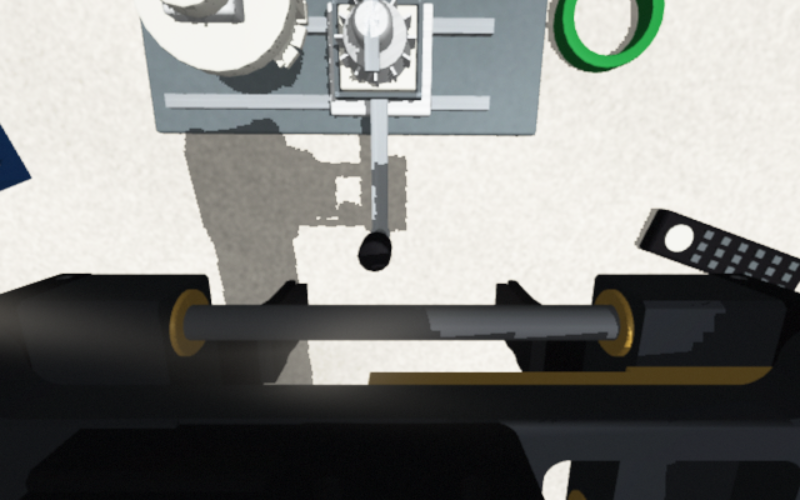

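The wrist view shows the knob top at about (374,258), against a predicted (373,256), so the estimate is good to about 1 mm. The rails run horizontally in the image, so the yaw is right too. I descend over the knob.

>>> step_arm(
  commands=[
    {"travel": [-0.003, -0.018, 0.02], "turn": [0, 0, 0]},
    {"travel": [-0.003, -0.018, 0.055], "turn": [0, 0, 0]},
    {"travel": [-0.003, -0.018, 0.09], "turn": [0, 0, 0]},
    {"travel": [-0.003, -0.018, 0.115], "turn": [0, 0, 0]},
    {"travel": [-0.003, -0.018, 0.125], "turn": [0, 0, 0]},
  ],
)

```text
time: 2.2
position: [0.4542, 0.0159, 0.1129]
tool_rot: [-3.135, 0.208, 0.007]
ft_force: [-0.8, -0.4, -0.5]
grip_width: 0.995
grip_force: 0.0
```

>>> step_arm(
  commands=[
    {"travel": [0, 0, 0], "turn": [0, 0, 0]},
    {"travel": [0, 0, 0], "turn": [0, 0, 0]},
    {"travel": [0, 0, 0], "turn": [0, 0, 0]},
    {"travel": [0, 0, 0], "turn": [0, 0, 0]},
    {"travel": [0, 0, 0], "turn": [0, 0, 0]},
  ],
  gripper=0.1,
  force=40,
)

```text
time: 2.7
position: [0.4569, 0.016, 0.1163]
tool_rot: [3.134, -0.208, 0.002]
ft_force: [-0.4, 0.2, 0.6]
grip_width: 0.629
grip_force: 0.0
```

Run:
```python
from h import *
st=ctrl.get_state()
print(st, ray("top",(0,0),0)[0])
```

```text
{'time': 2.7, 'joint_positions': array([ 0.546825  ,  0.03935328, -0.64534757,  2.03892495,  0.02773019,
        1.06988984, -1.8148282 ]), 'qd': array([-8.36081258e-04,  5.75714834e-03, -2.34810640e-04,  5.52913499e-03,
       -2.53203666e-04, -2.96959038e-03, -8.36137903e-05]), 'joint_torque': array([ 4.31699795e-03, -2.51210690e+01, -6.41087685e-01, -2.81930280e+01,
       -1.29644184e-03, -9.11322492e-02,  9.83113423e-04]), 'position': array([0.45688777, 0.01595537, 0.11626647]), 'tool_rot': array([ 3.13428747e+00, -2.08105228e-01,  2.48452612e-03]), 'ft_force': array([-0.40742382,  0.20251116,  0.63730947]), 'torque': array([ 0.08245773, -0.02274197,  0.01618362]), 'grip_force': 0.0, 'grip_width': 0.6291677637486335} 1.3335515209347353
```

>>> step_arm(
  commands=[
    {"travel": [0, -0.002, 0], "turn": [0, 0, 0]},
    {"travel": [0, -0.003, 0], "turn": [0, 0, 0]},
    {"travel": [0, -0.003, 0], "turn": [0, 0, 0]},
    {"travel": [0, -0.003, 0], "turn": [0, 0, 0]},
    {"travel": [0, -0.003, 0], "turn": [0, 0, 0]},
  ],
)

```text
time: 3.2
position: [0.4566, 0.0191, 0.1154]
tool_rot: [-3.135, 0.208, 0.0]
ft_force: [-0.2, 0.2, 0.2]
grip_width: 0.265
grip_force: 40.0
```

>>> step_arm(
  commands=[
    {"travel": [0, 0, 0], "turn": [0, 0, 0]},
    {"travel": [0, 0, 0], "turn": [0, 0, 0]},
    {"travel": [0, 0, 0], "turn": [0, 0, 0]},
  ],
)

```text
time: 3.5
position: [0.4566, 0.0191, 0.1154]
tool_rot: [-3.135, 0.208, 0.0]
ft_force: [-0.3, 0.2, 0.3]
grip_width: 0.267
grip_force: 40.0
```

Run:
```python
from h import *
st=ctrl.get_state()
print(st["position"],st["tool_rot"],st["torque"],go(st["position"]+[.0,.0,0],-.1327))
y=.1327;d=.075*np.array([np.sin(y),np.cos(y),0]);print(go(st["position"]+d,-.1327))
cv2.imwrite("pics/w2.png",cv2.resize(ctrl.get_image("wrist")[:,:,::-1],(800,500)))
```

```text
[0.45664465 0.01910884 0.11540688] [-3.13466566e+00  2.07799377e-01  2.66371766e-04] [0.18915428 0.0758247  0.0088802 ] (array([0., 0., 0.]), array([-0.  ,  0.01,  0.02]))
(array([ 0.   , -0.075,  0.   ]), array([-0.  ,  0.01,  0.02]))
```

View pics/w2.png

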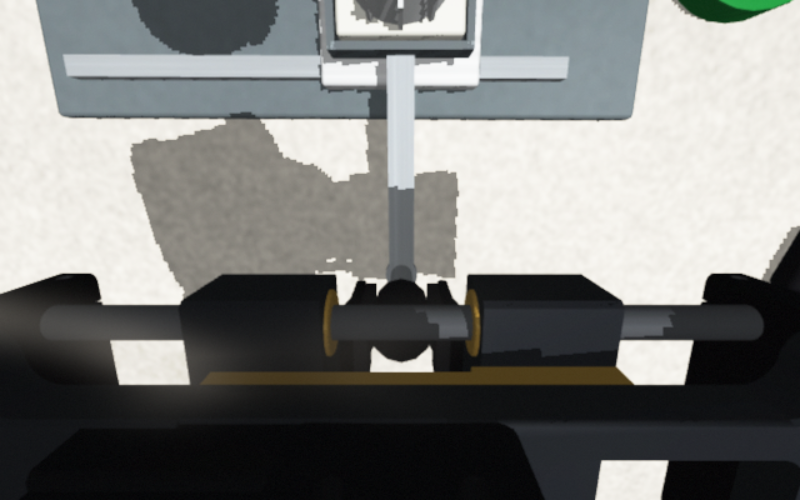

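The knob is held centred between the pads. I start the slide and refine the holder distance from the saved pictures.

>>> step_arm(
  commands=[
    {"travel": [0, -0.008, 0], "turn": [0, 0, 0]},
    {"travel": [0, -0.018, 0], "turn": [0, 0, 0]},
    {"travel": [0, -0.03, 0], "turn": [0, 0, 0]},
    {"travel": [0, -0.042, 0], "turn": [0, 0, 0]},
    {"travel": [0, -0.054, 0], "turn": [0, 0, 0]},
  ],
)

```text
time: 4.05
position: [0.463, 0.0672, 0.115]
tool_rot: [3.126, -0.214, -0.004]
ft_force: [-1.8, -11.6, 2.5]
grip_width: 0.263
grip_force: 40.1
```

Run:
```python
from h import *
st=ctrl.get_state();print(st["position"],st["tool_rot"],st["ft_force"],st["torque"])
p=np.array([.6058,.0001,-.1327]);c,s=np.cos(p[2]),np.sin(p[2])
rig=lambda h:(c*(h[0]-p[0])+s*(h[1]-p[1]),-s*(h[0]-p[0])+c*(h[1]-p[1]))
f=lambda q:np.array(q)/5.5+np.array([235,140])-.4
im=cv2.imread("pics/c.png",0).astype(int)
for r in(225,240,250,260):print(r,im[r,180:350:5])
w=cv2.imread("pics/w1.png",0).astype(int)
for r in(10,20,30,40,50,60):print(r,[i for i in range(100,330) if (w[r,i]>200)!=(w[r,i-1]>200)])
```

```text
[0.46296721 0.06717111 0.11496219] [ 3.12576798 -0.21449307 -0.00388118] [ -1.81657866 -11.59065075   2.47628106] [-2.91916995  0.54048526 -0.47501689]
225 [ 45  44  61  92 132 155 159 158 136 120 134 154 156 158 155 154 156 156
 155 157 158 157 148 135 142 155 157 156 157 160 133  97  93 109]
240 [ 42  38  56 107 143 154 161 157 136 119 128 150 158 156 157 156 156 157
 157 157 155 158 153 139 146 154 157 155 158 162 139 100  78  74]
250 [ 38  42  50  89 133 156 160 155 140 112 103 128 150 158 162 157 153 157
 157 159 156 142 131 140 158 156 157 159 159 157 136 101  76  70]
260 [ 39  41  46  68 117 151 159 157 155 146 129 119 120 128 137 142 146 146
 142 141 134 121 123 142 159 156 157 159 156 143 130 112  89  71]
10 [173, 220, 234, 244, 288, 328]
20 [140, 142, 174, 245, 285, 297, 306, 311, 326]
30 [142, 148, 282, 295, 305, 309, 324]
40 [143, 156, 275, 293, 302]
50 [144, 167, 267, 285, 296]
60 [146, 180, 256, 278, 292]
```

Run:
```python
from h import *
from scipy.optimize import least_squares
p=np.array([.6058,.0001,-.1327]);c,s=np.cos(p[2]),np.sin(p[2])
rig=lambda h:np.round((c*(h[0]-p[0])+s*(h[1]-p[1]),-s*(h[0]-p[0])+c*(h[1]-p[1])),4)
f=lambda q:np.array(q)/5.5+np.array([235,140])-.4
st=dict(position=np.array([.45663,.00068,.24046]),tool_rot=np.array([3.13483,-.20354,.00033]))
P=np.array([(142,20),(148,30),(156,40),(167,50),(180,60),(285,20),(282,30),(275,40),(267,50),(256,60)])/1.25
# 80 mm circle at height z in world: unknown centre,z
g=lambda v:[np.hypot(*(ray("wrist",q,v[2],st)[:2]-v[:2]))-.04 for q in P]
r=least_squares(g,[.61,.07,.185]);print(r.x,rig(r.x),np.round(r.fun,4))
print("top",rig(ray("top",f((264,243)),r.x[2])))
for n,q,z in[("lamp top w1",(373,15),.135),("knob w1",(374.5,257),.136),("railend",(489,103),.02)]:print(n,rig(ray("wrist",np.array(q)/1.25,z,st)))
# edges of the bottom of plate in w1: corners (158,132),(534,132)
for q in((158,132),(534,132)):print(rig(ray("wrist",np.array(q)/1.25,.012,st)))
st=ctrl.get_state();print(st["position"],go((0.45664+.01*0,0,.1154),-.1327))
for d in(.074,.075,.076):print(d,go(np.array([.45664,.01911,.1154])+d*np.array([-s,c,0]),-.1327))
```

```text
[0.61701092 0.07540432 0.17665037] [0.0011 0.0761] [-0.      0.0001  0.     -0.0002  0.0001 -0.0001  0.0003 -0.0002 -0.0002
  0.0002]
top [-0.0016  0.0761]
lamp top w1 [ 0.0013 -0.0024]
knob w1 [-0.1508 -0.0012]
railend [-0.0331 -0.1014]
[-0.0593  0.2159]
[-0.0583 -0.1483]
[0.46296721 0.06717111 0.11496219] (array([0.0029, 0.0674, 0.0001]), array([ 0.49,  0.11, -0.25]))
0.074 (array([-0.    , -0.0255, -0.0007]), array([ 0.49,  0.11, -0.25]))
0.075 (array([-0.    , -0.0265, -0.0007]), array([ 0.49,  0.11, -0.25]))
0.076 (array([-0.    , -0.0275, -0.0007]), array([ 0.49,  0.11, -0.25]))
```

>>> step_arm(
  commands=[
    {"travel": [0, -0.008, 0], "turn": [0, 0, 0]},
    {"travel": [0, -0.015, 0], "turn": [0, 0, 0]},
    {"travel": [0, -0.02, 0], "turn": [0, 0, 0]},
    {"travel": [0, -0.023, 0], "turn": [0, 0, 0]},
    {"travel": [0, -0.023, 0], "turn": [0, 0, 0]},
  ],
)

```text
time: 4.55
position: [0.4663, 0.0913, 0.115]
tool_rot: [3.128, -0.212, -0.003]
ft_force: [-1.5, -9.7, 2.0]
grip_width: 0.267
grip_force: 40.0
```

Run:
```python
from h import *
p=np.array([.6058,.0001,-.1327]);c,s=np.cos(p[2]),np.sin(p[2])
rig=lambda h:np.round((c*(h[0]-p[0])+s*(h[1]-p[1]),-s*(h[0]-p[0])+c*(h[1]-p[1])),4)
st=ctrl.get_state();print(st["position"],st["ft_force"],rig(st["position"]),go(np.array([.45664,.01911,.1154])+.0767*np.array([-s,c,0]),-.1327))
im=ctrl.get_image("scene")[110:260,270:420,::-1]
t=ctrl.get_image("top")[130:250,235:385,::-1]
cv2.imwrite("pics/s2.png",np.vstack([cv2.resize(im[:110],None,fx=5,fy=2.7*5/2.7,interpolation=cv2.INTER_CUBIC)]))
```

```text
[0.46627812 0.09128337 0.11500879] [-1.45426544 -9.65200524  2.01047716] [-0.1504  0.0719] (array([-0.    , -0.0039, -0.0004]), array([ 0.38,  0.09, -0.15]))
```

View pics/s2.png

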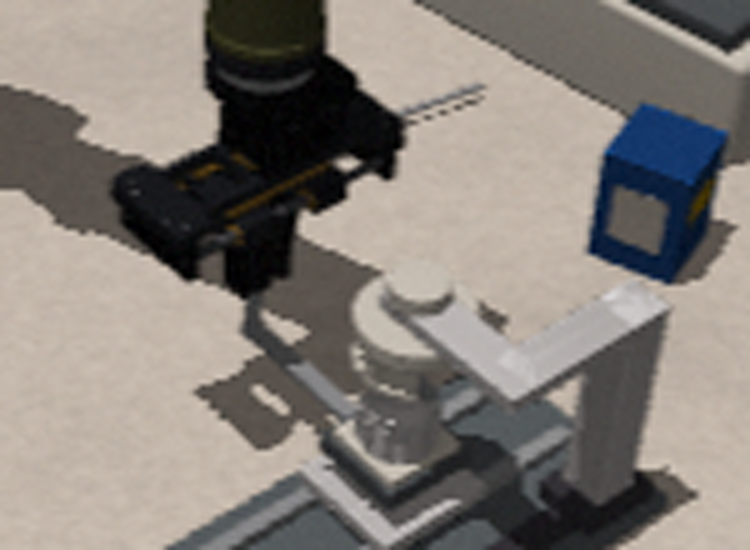

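The scene view shows the lamp almost under the holder, with the arm clear of the bracket. The carriage is 3.9 mm short because the arm yields under the slide friction.

>>> step_arm(
  commands=[
    {"travel": [0, -0.002, 0], "turn": [0, 0, 0]},
    {"travel": [0, -0.004, 0], "turn": [0, 0, 0]},
    {"travel": [0, -0.0045, 0], "turn": [0, 0, 0]},
    {"travel": [0, -0.0045, 0], "turn": [0, 0, 0]},
  ],
)

```text
time: 5.05
position: [0.4668, 0.0953, 0.115]
tool_rot: [3.127, -0.213, -0.003]
ft_force: [-2.0, -9.1, 1.4]
grip_width: 0.263
grip_force: 40.0
```

```bash
cat >> h.py <<'E'
p=np.array([.6058,.0001,-.1327]);c,s=np.cos(p[2]),np.sin(p[2])
rig=lambda h:np.round((c*(h[0]-p[0])+s*(h[1]-p[1]),-s*(h[0]-p[0])+c*(h[1]-p[1])),4)
def now():
    st=ctrl.get_state();print(st["time"],st["position"].round(4),"F",st["ft_force"].round(1),"M",st["torque"].round(2),"rig",rig(st["position"]),"dz",(st["position"][2]-.1154).round(4));return st
E
python3 - <<'E'
from h import *
st=now();print(go(np.array([.45664,.01911,.1154])+.0767*np.array([-s,c,0]),-.1327))
E
```

```text
5.05 [0.4668 0.0953 0.115 ] F [-2.  -9.1  1.4] M [-2.3   0.37 -0.33] rig [-0.1504  0.0759] dz -0.0004
(array([ 0.    ,  0.0001, -0.0004]), array([ 0.4 ,  0.1 , -0.19]))
```

>>> step_arm(
  commands=[
    {"travel": [0, 0.003, 0], "turn": [0, 0, 0]},
    {"travel": [0, 0.003, -0.004], "turn": [0, 0, 0]},
    {"travel": [0, 0.003, -0.008], "turn": [0, 0, 0]},
    {"travel": [0, 0.003, -0.012], "turn": [0, 0, 0]},
    {"travel": [0, 0.003, -0.016], "turn": [0, 0, 0]},
  ],
)

```text
time: 5.55
position: [0.4677, 0.0934, 0.1302]
tool_rot: [3.131, -0.212, 0.002]
ft_force: [4.9, -6.3, -10.8]
grip_width: 0.26
grip_force: 40.0
```

```bash
python3 -c "
from h import *
now()"
```

```text
5.55 [0.4677 0.0934 0.1302] F [  4.9  -6.3 -10.8] M [-1.51 -1.15 -0.25] rig [-0.1492  0.0742] dz 0.0148
```

>>> step_arm(
  commands=[
    {"travel": [0, 0, -0.004], "turn": [0, 0, 0]},
    {"travel": [0, 0, -0.008], "turn": [0, 0, 0]},
    {"travel": [0, 0, -0.012], "turn": [0, 0, 0]},
    {"travel": [0, 0, -0.013], "turn": [0, 0, 0]},
  ],
)

```text
time: 5.95
position: [0.4677, 0.0934, 0.1433]
tool_rot: [3.13, -0.212, 0.002]
ft_force: [6.0, -4.9, -9.8]
grip_width: 0.262
grip_force: 40.0
```

Run:
```python
from h import *
now()
im=ctrl.get_image("scene")[150:220,310:405,::-1]
cv2.imwrite("pics/s3.png",cv2.resize(im,None,fx=8,fy=8,interpolation=cv2.INTER_CUBIC))
```

```text
5.95 [0.4677 0.0934 0.1433] F [ 6.  -4.9 -9.8] M [-1.47 -1.03 -0.18] rig [-0.1492  0.0742] dz 0.0279
```

View pics/s3.png

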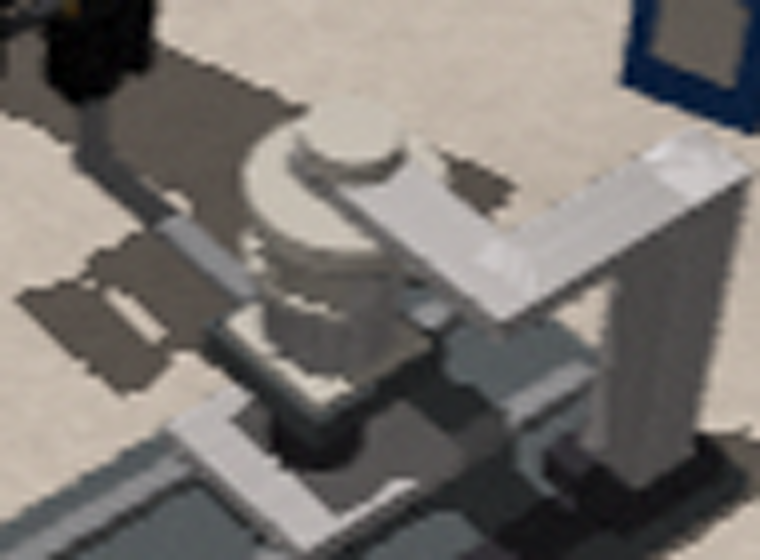

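The lift is at 27.9 mm with normal force. The lamp sits in the raised tray with its neck up in the holder. Now the counter-clockwise twist.

>>> step_arm(
  commands=[
    {"travel": [0.0008, 0.0157, 0], "turn": [0, 0, -6]},
    {"travel": [0.0033, 0.0312, 0], "turn": [0, 0, -12]},
    {"travel": [0.0073, 0.0464, 0], "turn": [0, 0, -18]},
    {"travel": [0.013, 0.061, 0], "turn": [0, 0, -24]},
    {"travel": [0.0201, 0.075, 0], "turn": [0, 0, -30]},
  ],
)

```text
time: 6.5
position: [0.4756, 0.0181, 0.1434]
tool_rot: [3.08, 0.614, -0.006]
ft_force: [-1.5, -2.2, -3.8]
grip_width: 0.266
grip_force: 40.0
```

```bash
cat >> h.py <<'E'
def turn(d=.0767):
    st=now();q=rig(st["position"])-[0,d];M=Ro.from_rotvec(st["tool_rot"]).as_matrix()
    print("radius",np.hypot(*q),"theta",np.degrees(np.arctan2(-q[1],-q[0])),"toolyaw",np.degrees(np.arctan2(M[1,0],M[0,0])-p[2]),"axis",M[:,2].round(3))
    return st
E
python3 -c "
from h import *
turn()"
```

```text
6.5 [0.4756 0.0181 0.1434] F [-1.5 -2.2 -3.8] M [-0.58  0.26 -0.27] rig [-0.1314  0.0007] dz 0.028
radius 0.15179578386766873 theta 30.044513300587873 toolyaw 30.16064993782667 axis [-0.004 -0.002 -1.   ]
```

>>> step_arm(
  commands=[
    {"travel": [0.0008, 0.0157, 0], "turn": [0, 0, -6]},
    {"travel": [0.0033, 0.0312, 0], "turn": [0, 0, -12]},
    {"travel": [0.0073, 0.0464, 0], "turn": [0, 0, -18]},
    {"travel": [0.013, 0.061, 0], "turn": [0, 0, -24]},
    {"travel": [0.0201, 0.075, 0], "turn": [0, 0, -30]},
  ],
)

```text
time: 7.0
position: [0.5223, -0.0456, 0.1435]
tool_rot: [2.816, 1.389, -0.011]
ft_force: [-4.4, -5.7, -0.5]
grip_width: 0.266
grip_force: 40.0
```

```bash
python3 -c "
from h import *
turn()"
```

```text
7.0 [ 0.5223 -0.0456  0.1435] F [-4.4 -5.7 -0.5] M [-1.36  0.83 -0.07] rig [-0.0768 -0.0563] dz 0.0281
radius 0.1535813790796267 theta 59.99598917824774 toolyaw 60.09577569069691 axis [-0.006 -0.004 -1.   ]
```

>>> step_arm(
  commands=[
    {"travel": [-0.001, 0.0079, 0], "turn": [0, 0, -3]},
    {"travel": [-0.001, 0.0131, 0], "turn": [0, 0, -5]},
    {"travel": [-0.001, 0.0175, 0], "turn": [0, 0, -6.7]},
    {"travel": [-0.001, 0.0175, 0], "turn": [0, 0, -6.7]},
  ],
)

```text
time: 7.4
position: [0.5365, -0.0558, 0.1435]
tool_rot: [2.734, 1.546, -0.006]
ft_force: [-2.3, -5.8, -0.4]
grip_width: 0.266
grip_force: 40.0
```

```bash
python3 -c "
from h import *
turn();turn(.0742)"
```

```text
7.4 [ 0.5365 -0.0558  0.1435] F [-2.3 -5.8 -0.4] M [-1.31  0.39 -0.07] rig [-0.0613 -0.0645] dz 0.0281
radius 0.15393222534609183 theta 66.53260075546018 toolyaw 66.59394351717937 axis [-0.003 -0.002 -1.   ]
7.4 [ 0.5365 -0.0558  0.1435] F [-2.3 -5.8 -0.4] M [-1.31  0.39 -0.07] rig [-0.0613 -0.0645] dz 0.0281
radius 0.15164227642712305 theta 66.15643748100365 toolyaw 66.59394351717937 axis [-0.003 -0.002 -1.   ]
```

The cradle is at about 66°, between ridge and post and short of pressing on the stop. I lower it.

>>> step_arm(
  commands=[
    {"travel": [0, 0, 0.004], "turn": [0, 0, 0]},
    {"travel": [0, 0, 0.008], "turn": [0, 0, 0]},
    {"travel": [0, 0, 0.012], "turn": [0, 0, 0]},
    {"travel": [0, 0, 0.016], "turn": [0, 0, 0]},
    {"travel": [0, 0, 0.02], "turn": [0, 0, 0]},
  ],
)

```text
time: 7.9
position: [0.5364, -0.0563, 0.1244]
tool_rot: [2.733, 1.545, -0.007]
ft_force: [-4.0, -7.2, 3.6]
grip_width: 0.265
grip_force: 40.0
```

>>> step_arm(
  commands=[
    {"travel": [0, 0, 0.004], "turn": [0, 0, 0]},
    {"travel": [0, 0, 0.008], "turn": [0, 0, 0]},
    {"travel": [0, 0, 0.01], "turn": [0, 0, 0]},
    {"travel": [0, 0, 0.011], "turn": [0, 0, 0]},
  ],
)

```text
time: 8.3
position: [0.5365, -0.0575, 0.1145]
tool_rot: [2.732, 1.543, -0.008]
ft_force: [-6.0, -8.8, 10.9]
grip_width: 0.268
grip_force: 40.0
```

Run:
```python
from h import *
turn(.0742)
im=ctrl.get_image("scene")[150:220,310:405,::-1]
cv2.imwrite("pics/s4.png",cv2.resize(im,None,fx=8,fy=8,interpolation=cv2.INTER_CUBIC))
```

```text
8.3 [ 0.5365 -0.0575  0.1145] F [-6.  -8.8 10.9] M [-1.97  1.45  0.06] rig [-0.0611 -0.0662] dz -0.0009
radius 0.15311881007897102 theta 66.48203832630776 toolyaw 66.5320961291455 axis [-0.002 -0.006 -1.   ]
```

View pics/s4.png

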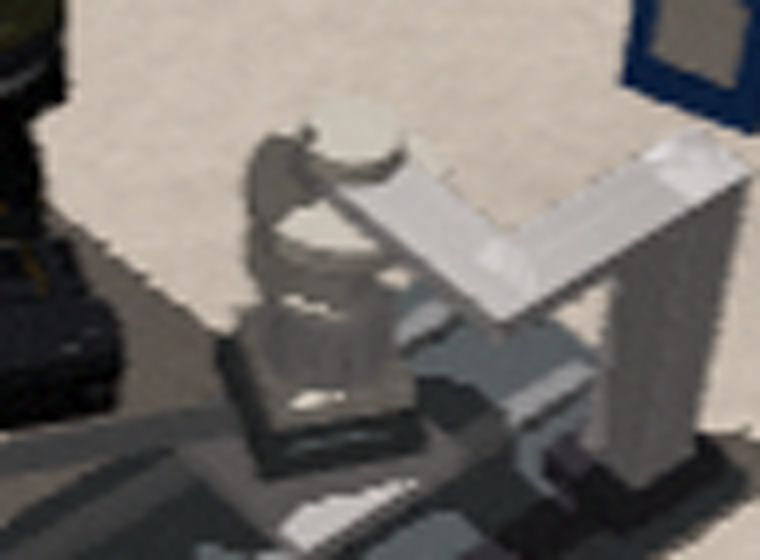

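The lift is on its lower stop (10.9 N upward on the tool) and the lamp's white face stands above the tray's dark rim. I relieve the load, open and retreat upward.

>>> step_arm(
  commands=[
    {"travel": [-0.001, 0, -0.001], "turn": [0, 0, 0]},
    {"travel": [-0.001, 0, -0.001], "turn": [0, 0, 0]},
    {"travel": [-0.001, 0, -0.001], "turn": [0, 0, 0]},
    {"travel": [-0.001, 0, -0.001], "turn": [0, 0, 0]},
    {"travel": [-0.001, 0, -0.001], "turn": [0, 0, 0]},
  ],
  gripper=0.7,
)

```text
time: 8.85
position: [0.537, -0.0536, 0.1143]
tool_rot: [-2.732, -1.55, -0.0]
ft_force: [-0.4, -0.7, -0.3]
grip_width: 0.632
grip_force: 0.0
```

>>> step_arm(
  commands=[
    {"travel": [0, 0, 0], "turn": [0, 0, 0]},
    {"travel": [0, 0, 0], "turn": [0, 0, 0]},
    {"travel": [0, 0, -0.015], "turn": [0, 0, 0]},
    {"travel": [0, 0, -0.035], "turn": [0, 0, 0]},
    {"travel": [0, 0, -0.06], "turn": [0, 0, 0]},
  ],
)

```text
time: 9.35
position: [0.5366, -0.054, 0.1755]
tool_rot: [-2.732, -1.549, 0.001]
ft_force: [0.4, 0.1, 0.1]
grip_width: 0.7
grip_force: 0.0
```

>>> step_arm(
  commands=[
    {"travel": [-0.02, 0, -0.03], "turn": [0, 0, 0]},
    {"travel": [-0.05, 0, -0.05], "turn": [0, 0, 0]},
    {"travel": [-0.08, 0, -0.06], "turn": [0, 0, 0]},
    {"travel": [-0.11, 0, -0.06], "turn": [0, 0, 0]},
    {"travel": [-0.11, 0, -0.06], "turn": [0, 0, 0]},
  ],
)

```text
time: 9.85
position: [0.4788, -0.1533, 0.2361]
tool_rot: [2.735, 1.538, -0.002]
ft_force: [0.2, 0.1, 0.8]
grip_width: 0.702
grip_force: 0.0
```

Run:
```python
from h import *
now()
a=ctrl.get_image("scene")[150:220,310:405,::-1];b=ctrl.get_image("wrist")[:,:,::-1]
t=ctrl.get_image("top")[140:245,235:365,::-1]
f=lambda i,h:cv2.resize(i,(int(i.shape[1]*h/i.shape[0]),h),interpolation=cv2.INTER_CUBIC)
top=np.hstack([f(a,290),f(t,290)]);bo=f(b,280);W=max(top.shape[1],bo.shape[1])
pad=lambda i:np.pad(i,((0,0),(0,W-i.shape[1]),(0,0)))
cv2.imwrite("pics/fin.png",np.vstack([pad(top),pad(bo)]));print(W)
```

```text
9.85 [ 0.4788 -0.1533  0.2361] F [0.2 0.1 0.8] M [-0.01 -0.05 -0.  ] rig [-0.1056 -0.1688] dz 0.1207
752
```

View pics/fin.png

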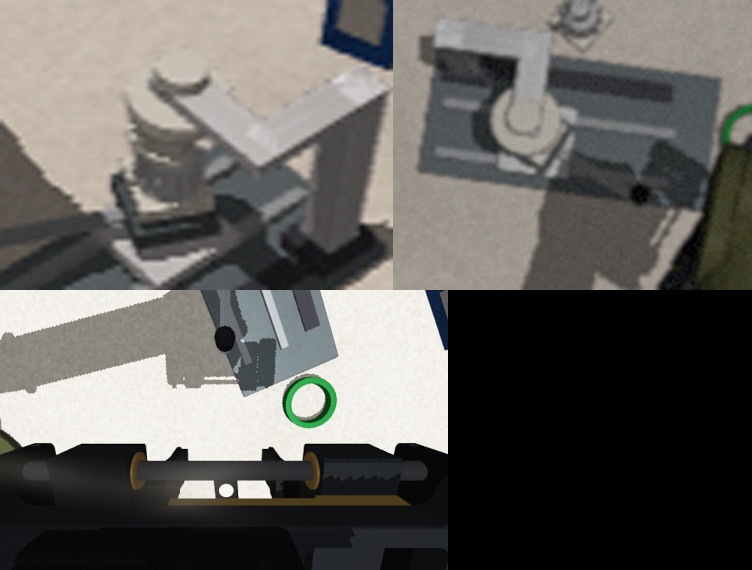

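The robot is clear, and the knob stands at its turned position over the plate. To confirm the hang, I use the last picture with the predicted top edge of the lamp's face drawn on it: green for hanging (z = 90 mm), red for sitting in the tray (z = 74 mm).

Run:
```python
from h import *
now()
x0,y0,k=320,160,10
im=ctrl.get_image("scene")[160:215,320:390,::-1]
a=cv2.resize(im,None,fx=k,fy=k,interpolation=cv2.INTER_CUBIC);b=a.copy()
th=p[2]+np.radians(65)
for z,col in((.09,(0,255,0)),(.074,(0,0,255))):
    q=[]
    for u,v in((1,1),(-1,1),(-1,-1),(1,-1)):
        l=Ro.from_euler("z",th).apply([.03*u,.03*v,0]);X=np.array([p[0]-s*.0755,p[1]+c*.0755,z])+l
        q.append((proj("scene",X)+.5-[x0,y0])*k)
    cv2.polylines(b,[np.array(q).astype(int)],True,col,1)
cv2.imwrite("pics/hang.png",cv2.resize(np.hstack([a[:,:450],b[:,:450]]),(800,489)))
```

```text
10.0 [ 0.481  -0.1478  0.2353] F [ 0.2  0.7 -0.6] M [ 0.03 -0.06  0.02] rig [-0.1042 -0.1632] dz 0.1199
```

View pics/hang.png

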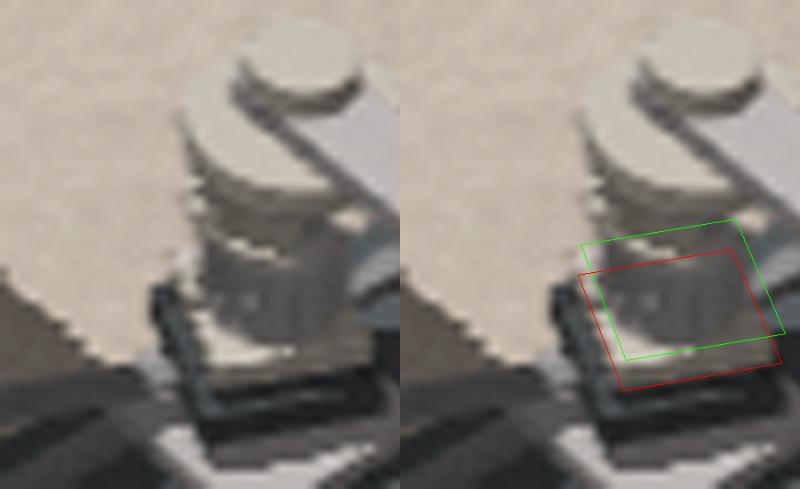

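The lit top of the face ends at the green front corner, about (215,362) on the left half. Below it the full 14 mm face side shows, then the open tray. The lamp is hanging, so I hand the job in.

```bash
python3 -c "
from bench import ctrl
print(ctrl.close_job())"
```

```text
the job is handed in; nothing more can be done
None
```

I handed the job in at about 10 s: the lamp hangs in the holder, turned about 66° past the gaps, with the cradle fully down and the robot clear; the close-up confirmed the hang, but not every bystander was re-checked.

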